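Load the negative carrier on the pinned press and work its pedal

TASK

Take the black negative carrier out of its grey store and load it into the blue-headed press, red handle towards the front, so that both pins come up through its holes and it lies flat on the bed; let go of it. Then, with the gripper, press the yellow pedal right down to its stop, keep it there for about two seconds and let it come fully up again, leaving the carrier in place on the pins. Do not knock over or shift the cans, bottles, loupe and black cap that stand about.

Things in the scene. Friction and masses are not known exactly. Their poses are not given: they have to be found in the camera images.
- carrier: Loose negative carrier, 90 g. Black plate 100 (x) x 80 (y) x 6 mm, origin at the centre of its underside, z up. 12 mm square holes through it at x 0, y +28 and -28 mm; amber window. A 22 mm wide stem runs to -x to the red handle block; aluminium grip block at +x. Total x -117 to +75 mm. Starts in the store, red handle under the hood: take it there by the aluminium block.
- handle (a point): Red handle block of the carrier, 14 x 24 x 30 mm high from the carrier's underside; this point is at carrier x -110 mm, 18 mm above the underside. Pinch across its y faces (24 mm). In the press, hold the carrier here: the head stands over the other end. Axes as the carrier.
- tail (a point): Aluminium grip block at the other end of the carrier, 18 x 24 x 20 mm high; this point is at carrier x +66 mm, 12 mm above the underside. Pinch across its y faces (24 mm). Axes as the carrier.
- store: Grey store, fixed, on the left or right; origin on the table under its middle, open to its -x. Floor 4 mm thick, x -60 to +88 mm; side rails 16 mm high, 86 mm apart; hood over x +20 to +88 mm, underside 43, top 48 mm above the table. The carrier lies in it half turned, origin at about x -40, grip block out at x -106; drawn 60 mm straight to -x its handle clears the hood.
- press: Fixed press, front -x, origin on the table under the pins' midpoint. Base x -58 to 130, y +-65; bed top 20 mm up. Pins 8 mm thick, tapered, at x 0, y +-28, 12 mm above the bed. Head x -30 to 124, y +-32, underside 85 mm up; platen 40 x 36, underside 70 mm up, sinks with the pedal. Column from x 84, so load from the front, grip block first, over the pins, then lower.
- press_seat (a point): Point on the bed top midway between the pins (press axes). Seated, the carrier's origin and axes match this point's.
- pedal_unit: Pedal unit, fixed: steel base 180 (x) x 100 (y) x 10 mm, origin under its middle on the table; hinge along y at x +66 mm, 30 mm above the table. The yellow pedal reaches from there towards -x and rises towards its front end. It may stand on the left or on the right, on the side where the store is not.
- tread (a point): Middle of the black rubber tread pad on top of the pedal (pad 70 x 66 mm), 105 mm from the hinge; moves with the pedal. About 72 mm above the table when up and 45 mm at the stop.
- treadle (a joint): Pedal angle: 0 up, 0.26 rad at its stop (down). A spring lifts it; about 12 N on the tread holds it at the stop.
- film_can_a: Film can, black with grey cap, 34 mm wide, 51 mm high. Loose bystander, origin at the centre of its underside; leave alone.
- film_can_b: Film can, white with black cap, 34 mm wide, 51 mm high. Loose bystander, origin at the centre of its underside; leave alone.
- film_can_c: Film can, black with orange cap, 34 mm wide, 51 mm high. Loose bystander, origin at the centre of its underside; leave alone.
- bottle_wetting: Small brown bottle, white cap, 43 mm wide, 82 mm high. Loose bystander, origin at the centre of its underside; leave alone.
- loupe: Loupe, black on clear, 47 mm wide, 42 mm high. Loose bystander, origin at the centre of its underside; leave alone.
- bottle_fixer: Brown bottle, black cap, 62 mm wide, 115 mm high. Loose bystander, origin at the centre of its underside; leave alone.
- seal_cap: Black plug cap lying flat in the middle of the table, 55 mm wide, 14 mm high. Loose bystander, origin at the centre of its underside; leave alone.

How it is judged:
On the way, in this order (a step that is already met when the one before it is completed fails the run):
1. the carrier is seated flat on both pins of the press, handle to the front, and released (horizontal distance between carrier and press_seat below 0.005 m and z of carrier in the frame of press between 0.015 and 0.0235 m and angle between carrier's own z axis and vertical below 0.06 rad and x of handle in the frame of press below -0.1 m and contact force between the fingers and carrier below 0.3 N), for 0.2 s.
2. the gripper holds the pedal at its stop for a second with the carrier seated (all of step 1 and value of joint treadle above 0.24 rad and contact force between the fingers and pedal_unit above 1 N), for 1 s.
At the end, for the whole second after the job is handed in: The carrier rests on both pins, flat on the bed (origin within 5 mm sideways and 3.5 mm in height of press_seat, tilt under 0.06 rad), red handle to the front; the pedal is up again (under 0.03 rad) (horizontal distance between carrier and press_seat below 0.005 m and z of carrier in the frame of press between 0.015 and 0.0235 m and angle between carrier's own z axis and vertical below 0.06 rad and x of handle in the frame of press below -0.1 m and value of joint treadle below 0.03 rad and linear speed of carrier below 0.02 m/s); the robot touches nothing.
It fails at once if a can, bottle, the loupe or the black cap is shifted by more than 30 mm or tipped (distance of any of film_can_a, film_can_b, film_can_c, bottle_wetting, loupe, bottle_fixer, seal_cap from where it was at the start of the episode above 0.03 m or angle between any of film_can_a, film_can_b, film_can_c, bottle_wetting, loupe, bottle_fixer, seal_cap's own z axis and vertical above 0.4 rad).
It also fails if it takes over 72 s, if anything falls off the work surface, if the arm or the gripper's body presses on something with over 40 N, if the wrist force passes 120 N, or if a joint passes its speed limit or range.

ROBOT

A 7-joint arm with a two-finger parallel gripper is mounted at the origin on a cart in front of the work surface, level with it; the furniture and walls round the work are solid. World frame = base frame: x ahead of the robot, y to its left, z up, the work surface at z = 0. Lengths are in m, angles in rad, forces in N, time in s.
With the tool pointing down it reaches from about 0.4 to 0.9 m from the base axis. Payload 5.5 kg.
Tool frame: the origin (TCP) lies midway between the tips of the shut fingers; the grasp point (between the pads) lies 19 mm behind it (robot.hold_point_z is the z of the grasp point in the tool frame, in m); z points along the fingers, y is the line along which they close (so a half turn about z gives the same grasp; the last joint's range is limited). The gripper opens to 85 mm and grips with 20 to 120 N. Pads are 22 mm wide; open, the fingers measure 114 mm over their backs; the gripper's body (76 mm by 85 mm) begins 54 mm behind the grasp point. The pads swing forward as they close: fully open they stand 13 mm farther back than shut.
Start: joints at [-0.955, 0.501, -0.427, 1.55, 0.221, 1.138, -0.21], TCP at [0.225, 0.61, 0.231] pointing down, gripper open.
Joint ranges: [-2.88, 2.88], [-0.31, 2.03], [-1.54, 1.56], [0.2, 2.42], [-1.41, 4.55], [0.19, 2.02], [-2.57, 2.57]. Speed limits (rad/s): [2.57, 2.57, 3.14, 3.14, 3.14, 3.14, 3.14].

INTERFACE

Orientations are given as a unit quaternion [w, x, y, z].
In Python, from workcell import robot, grab_frame, camera_model gives the robot as it stands. The module is installed in compiled form; this text tells all that it offers.
- The arm moves only by the tool move_arm, never from a script. Its argument "motion" is one flat list of numbers, 5 for each row, row after row: the closure, from 0 (fully open) to 1 (shut), then the shift along the tool's x, y, z in mm, then the turn about the tool's z in rad. In form: [gripper, tx, ty, tz, turn, gripper, tx, ty, tz, turn, ...]. A call has exactly 8 rows; each row shifts and turns the commanded pose from where the row before left it, along the tool's axes as they then stand; what a row does not reach is not made up. A row lasts 1/8 s, in which the tool goes at most 62.5 mm and 10.7 degrees, less where a joint would pass 70% of its speed; a pose out of reach is approached as far as the arm can. A call with a gripper value outside its range is refused whole. The fingers move at their own pace and stop on an object; "force" is the grip in N (left out, the last holds). Time passes only in rows, so rows that do not move let the fingers close, or fill a call up. It gives the time, the measured TCP pose, the force, the opening and the grip force at its end, in the units of the state.
- robot.sense(): the state, without advancing time (a new reading comes with each control period).
- grab_frame(name): name is "scene" or "top" or "wrist"; returns (picture, depth): 420x560x3 uint8, blue, green, red; 420x560 float32, m along the optical axis (not along the pixel's ray), 0 where there is no reading.
- camera_model(name): a dict with "camera_matrix" (3x3 intrinsics, pixels), "rvec" (rotation vector, rad) and "tvec" (3), from world to camera coordinates, as OpenCV has them. Camera axes: x right, y down, z forward; pixel columns grow to the right and rows downward; lengths in m; the calibration is good to about 2 mm. A picture is of the moment at which its call begins: read the wrist's pose just before it. camera_model takes no time and is no camera call; for the wrist camera it gives the pose at the moment of the call.
- robot.finish_job(): hands the job in; it is judged then, once.
The state is a dict: "clock": time; "joint_positions": joint angles; "joint_vel": joint speeds; "joint_torque": joint torques, N m; "position": TCP position; "tcp_rot": TCP orientation; "contact_force": force on the tool from outside, world axes, zero at the start; "moment": the same for the moment, N m; "finger_gap": finger opening in m; "grip_force": force on a finger pad.
Only numpy, scipy, OpenCV 4.12 (cv2) and the standard library are available. Lean on these libraries where they do the work, as an engineer would, in place of code of your own. Each camera call takes 0.05 s, during which the arm holds its last target. There are 200 camera calls.

## Working session

There is one attempt and no reset: what is moved stays moved. The work goes in short steps, Python scripts to look and compute and a tool call to move; the robot and the scene stay as the last step left them, time stands still between calls to the robot, and variables do not carry over. Pictures are saved under pics/ and viewed, at most 13 in all, crops included, and the job is handed in when it is done.

Besides the shell and the picture viewer there is one more tool, called after "Call:" as name(argument=value, ...), one argument or row to a line, values as JSON. move_arm: Moves the arm, as the interface text tells. Its arguments: {"type":"object","properties":{"motion":{"type":"array","items":{"type":"number"}},"force":{"type":"number"}},"required":["motion"]}

```bash
mkdir -p pics; cat > h.py <<'E'
import numpy as np, cv2
from workcell import robot, grab_frame, camera_model
def rt(m):
    return cv2.Rodrigues(np.array(m["rvec"],float))[0], np.array(m["tvec"],float).ravel(), np.array(m["camera_matrix"],float)
def cloud(d,m):
    R,t,K=rt(m); v,u=np.indices(d.shape)
    p=np.stack([(u-K[0,2])/K[0,0]*d,(v-K[1,2])/K[1,1]*d,d],-1)
    return (p-t)@R
E
python3 - <<'E'
from h import *
s=robot.sense(); print({k:np.round(v,3).tolist() for k,v in s.items()}, robot.hold_point_z)
for n in ["top","scene"]:
    im,d=grab_frame(n); m=camera_model(n); cv2.imwrite(f"pics/{n}0.png",im); np.savez(n+"0.npz",im=im,d=d)
    R,t,K=rt(m); print(n,-R.T@t,R[2],K[0,0],K[0,2],K[1,2],(d>0).mean())
E
```

```text
{'clock': 0.0, 'joint_positions': [-0.955, 0.502, -0.427, 1.551, 0.221, 1.138, -0.21], 'joint_vel': [0.0, 0.003, 0.0, 0.0, -0.0, -0.001, -0.0], 'joint_torque': [0.0, -56.954, -5.816, -28.094, 0.011, 0.012, -0.0], 'position': [0.224, 0.609, 0.23], 'tcp_rot': [-0.0, 0.175, 0.984, -0.001], 'contact_force': [-0.227, -0.496, 0.268], 'moment': [0.007, -0.018, -0.03], 'grip_force': 0.0, 'finger_gap': 0.085} -0.0187
top [ 0.4606635  -0.00838878  1.25823441] [ 1.04885367e-01  6.62250284e-04 -9.94484098e-01] 382.9118418549062 275.4835413849322 208.17453017701655 0.9962372448979592
scene [-0.32562465 -0.60180792  0.68842013] [ 0.72236113  0.48955307 -0.48839758] 429.29194739141457 278.04727508368444 202.4618694017139 0.9960459183673469
```

View pics/top0.png

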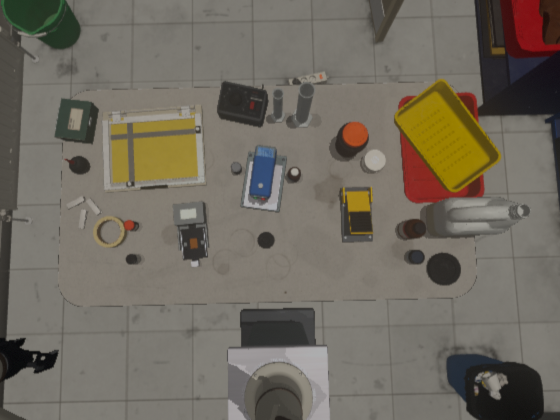

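View pics/scene0.png

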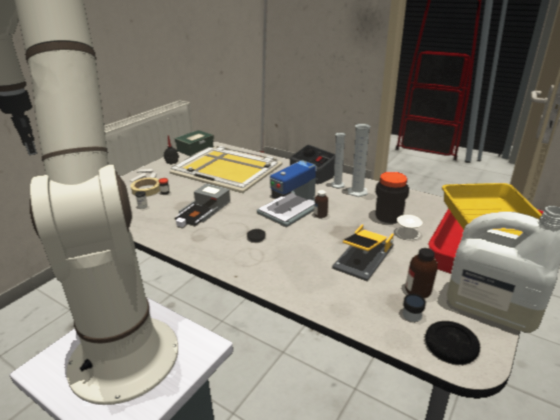

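Top view: store at about (190,225) with the carrier's grip block at (195,262), press with blue head at (263,175), pedal at (357,213), black cap at (265,240), cans at (236,168), (294,174) and (132,258). The arm is parked to the left and clear of the scene.

```bash
python3 - <<'E'
from h import *
z=np.load("top0.npz"); im,d=z["im"],z["d"]; P=cloud(d,camera_model("top"))
print("table z",np.median(P[225:240,215:225,2]))
hsv=cv2.cvtColor(im,cv2.COLOR_BGR2HSV)
def rect(name,mask):
    n,l,s,c=cv2.connectedComponentsWithStats(mask.astype(np.uint8))
    if n<2: print(name,"none");return
    k=1+np.argmax(s[1:,4]); q=P[l==k]
    r=cv2.minAreaRect((q[:,:2]*1000).astype(np.float32))
    print(name,s[k,4],"c",np.round(r[0],1),"size",np.round(r[1],1),"ang",round(r[2],2),"zmed",np.round(np.median(q[:,2])*1000,1),"mean",np.round(q.mean(0)*1000,1))
def box(u0,v0,u1,v1):
    m=np.zeros(d.shape,bool); m[v0:v1,u0:u1]=1; return m
Z=P[...,2]*1000
H,S,V=hsv[...,0],hsv[...,1],hsv[...,2]
b=box(235,135,300,220)
rect("head",b&(H>100)&(H<125)&(S>120))
rect("head z>95",b&(Z>88)&(H>95)&(H<125))
rect("bed z",b&(Z>14)&(Z<26))
rect("press all",b&(Z>12)&(box(240,145,288,215)))
b=box(165,195,215,275)
rect("hood",b&(Z>42)&(Z<54))
rect("store all",b&(Z>3)); rect("grip",box(185,257,206,272)&(Z>12))
rect("amber",b&(S>120)&(H<25)&(V>40))
b=box(335,180,380,245)
rect("pedal base",b&(Z>5)); rect("yellow",b&(S>120)&(H>15)&(H<35)); rect("tread",b&(Z>50)&(V<70))
for n,q in dict(cap=(255,230,276,250),canL=(229,160,243,178),canR=(286,165,303,183),can3=(124,250,140,266),loupe=(404,245,428,268)).items():
    rect(n,box(*q)&(Z>6))
c=im[130:275,165:310]; cv2.imwrite("pics/top_crop.png",cv2.resize(c,None,fx=4,fy=4,interpolation=cv2.INTER_CUBIC))
E
```

```text
table z 0.0004706145773693299
head 707 c [599.3  29.5] size [277.7  74.2] ang 0.34 zmed 134.9 mean [679.3  30.  139.6]
head z>95 1064 c [614.8  29.7] size [ 81.5 306.9] ang 89.01 zmed 134.6 mean [688.4  27.9 140.3]
bed z 940 c [681.5  30.5] size [128.3 186.7] ang 80.46 zmed 19.2 mean [658.8  27.7  19.2]
press all 2263 c [622.4  37.3] size [132.9 308.7] ang 82.5 zmed 111.9 mean [675.1  27.6  83. ]
hood 642 c [579.2 271. ] size [67.6 97.6] ang 5.1 zmed 48.2 mean [578.9 270.   48.2]
store all 1766 c [535.2 167.2] size [219.9 323. ] ang 9.15 zmed 13.4 mean [523.7 263.6  31.7]
grip 56 c [425.7 255. ] size [23.9 28.4] ang 88.77 zmed 23.6 mean [421.1 254.5  22. ]
amber 73 c [485.3 263. ] size [32.1 22.7] ang 4.28 zmed 7.9 mean [485.1 262.9   7.8]
pedal base 1701 c [ 559.7 -168. ] size [183.  328.1] ang 2.68 zmed 43.2 mean [ 563.7 -263.5   45.4]
yellow 582 c [ 558.4 -159.8] size [105.5 358.4] ang 26.82 zmed 45.2 mean [ 606.8 -269.2   46.3]
tread 408 c [ 519.7 -153.9] size [ 67.7 306.6] ang 9.66 zmed 71.6 mean [ 537.8 -268.4   77.7]
cap 226 c [489.2  25.8] size [52.  51.9] ang 88.58 zmed 14.2 mean [489.   27.1  14.1]
canL 111 c [596.9  66.8] size [309.2  35.3] ang 22.36 zmed 48.8 mean [720.2 115.4  54.7]
canR 178 c [592.4 -32.4] size [ 41.9 264.4] ang 70.68 zmed 65.6 mean [691.4 -67.5  69.7]
can3 132 c [433.2 455.8] size [31.4 49.2] ang 40.21 zmed 48.6 mean [438.9 446.9  43.2]
loupe 213 c [ 430.5 -239.7] size [464.4  44.2] ang 88.02 zmed 40.9 mean [ 424.3 -440.1   56. ]
```

View pics/top_crop.png

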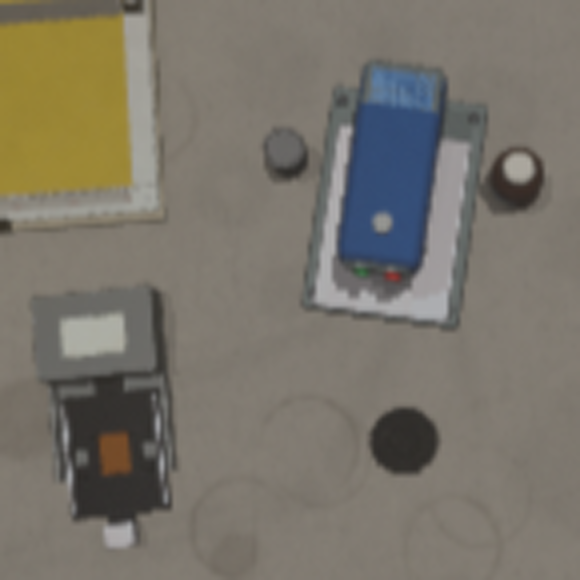

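```bash
cat >> h.py <<'E'
def comp(P,mask,name):
    n,l,s,c=cv2.connectedComponentsWithStats(mask.astype(np.uint8))
    if n<2: print(name,"none");return
    k=1+np.argmax(s[1:,4]); q=P[l==k]*1000
    r=cv2.minAreaRect(q[:,:2].astype(np.float32))
    vx,vy,_,_=cv2.fitLine(q[:,:2].astype(np.float32),cv2.DIST_L2,0,.01,.01).ravel()
    print(name,s[k,4],"c",np.round(r[0],1),"size",np.round(r[1],1),"ang",round(r[2],2),"line",round(np.degrees(np.arctan(vy/vx)),1),"z5/50/95",np.round(np.percentile(q[:,2],[5,50,95]),1),"mean",np.round(q.mean(0),1))
    return q
E
python3 - <<'E'
from h import *
for cam in ["top"]:
    z=np.load("top0.npz"); im,d=z["im"],z["d"]; P=cloud(d,camera_model("top"))
ok=(d>0)
H,S,V=cv2.split(cv2.cvtColor(im,cv2.COLOR_BGR2HSV)); Z=P[...,2]*1000; Z[~ok]=-99
P[...,2]=Z/1000
def box(u0,v0,u1,v1):
    m=np.zeros(d.shape,bool); m[v0:v1,u0:u1]=1; return m&ok
b=box(235,135,300,220)
comp(P,b&(H>100)&(H<125)&(S>120)&(Z>88),"head")
comp(P,b&(Z>105),"headtop")
comp(P,b&(Z>12)&(Z<26),"bed"); comp(P,box(240,145,288,215)&(Z>12),"press all")
b=box(165,195,215,257)
comp(P,box(165,195,215,240)&(Z>42)&(Z<54),"hood"); comp(P,box(170,225,215,257)&(Z>2.5)&(Z<40),"store front"); g=comp(P,box(185,257,206,272)&(Z>20),"grip")
comp(P,box(165,195,215,275)&(S>120)&(H<25)&(V>40)&(Z<20)&(Z>0),"amber")
b=box(335,180,380,245)
comp(P,b&(Z>4),"pedal"); comp(P,b&(Z>4)&(Z<15),"pbase"); comp(P,b&(S>120)&(H>15)&(H<35),"yellow"); comp(P,b&(Z>50)&(V<70),"tread")
for n,q in dict(cap=(255,230,276,250),canL=(229,160,243,178),canR=(286,165,303,183),fix=(400,215,428,242)).items(): comp(P,box(*q)&(Z>6),n)
E
```

```text
head 704 c [680.2  31. ] size [ 58.8 118.6] ang 80.28 line -8.9 z5/50/95 [131.2 134.8 138.2] mean [680.2  30.2 134.9]
headtop 1126 c [689.5  29.1] size [ 64.1 161.9] ang 80.62 line -9.3 z5/50/95 [126.9 134.5 138.2] mean [688.7  28.5 133.7]
bed 1097 c [682.   29.8] size [129.6 186.8] ang 81.06 line -18.2 z5/50/95 [12.9 18.6 23.5] mean [663.6  27.5  18.3]
press all 2251 c [682.   29.8] size [129.6 186.8] ang 81.06 line -11.6 z5/50/95 [ 13.5 105.8 137.5] mean [676.3  27.8  76.7]
hood 642 c [579.2 271. ] size [67.6 97.6] ang 5.1 line -85.7 z5/50/95 [44.6 48.2 52.1] mean [578.9 270.   48.2]
store front 917 c [493.7 262.9] size [108.7 101. ] ang 88.6 line 36.3 z5/50/95 [ 4.   9.7 15.9] mean [493.6 264.2   9.9]
grip 42 c [419.5 255.6] size [22.9 15.9] ang 89.01 line -85.6 z5/50/95 [21.8 24.2 28.2] mean [418.8 254.8  24.7]
amber 73 c [485.3 263. ] size [32.1 22.7] ang 4.28 line -2.9 z5/50/95 [ 4.1  7.9 11.1] mean [485.1 262.9   7.8]
pedal 1709 c [ 566.  -272.4] size [112.1 181.3] ang 88.66 line -1.9 z5/50/95 [ 7.2 42.9 79.3] mean [ 564.  -264.6   40.1]
pbase 500 c [ 564.2 -268.5] size [103.6 178.1] ang 89.09 line 24.5 z5/50/95 [ 5.9 10.1 13.7] mean [ 527.4 -249.8   10. ]
yellow 581 c [ 593.1 -271.4] size [ 96.6 112.7] ang 89.47 line -76.3 z5/50/95 [17.2 45.2 58.1] mean [ 607.  -269.7   44.2]
tread 406 c [ 538.2 -269. ] size [67.3 60.9] ang 88.72 line -72.7 z5/50/95 [62.2 71.5 81.5] mean [ 538.2 -269.7   71.9]
cap 226 c [489.2  25.8] size [52.  51.9] ang 88.58 line 6.7 z5/50/95 [ 9.6 14.2 18.2] mean [489.   27.1  14.1]
canL 110 c [724.4 117.2] size [30.3 33. ] ang 82.25 line 14.8 z5/50/95 [14.2 48.8 53.8] mean [722.6 116.5  43.8]
canR 177 c [696.7 -69.4] size [41.3 42.5] ang 63.16 line -34.8 z5/50/95 [20.  65.5 84.7] mean [692.7 -67.8  62.9]
fix 459 c [ 512.7 -439.1] size [61.5 72.1] ang 9.29 line 0.6 z5/50/95 [ 27.8  89.5 116.1] mean [ 510.4 -424.    83.2]
```

```bash
cat >> h.py <<'E'
from scipy.spatial.transform import Rotation as Ro
def st():
    s=robot.sense(); q=s["tcp_rot"]; R=Ro.from_quat([q[1],q[2],q[3],q[0]]).as_matrix()
    return s,R,np.array(s["position"])*1000
def show():
    s,R,p=st()
    print("t",round(s["clock"],2),"p",p.round(1),"yawx",round(np.degrees(np.arctan2(R[1,0],R[0,0]))%360,2),"tilt",R[:,2].round(3),"q",np.round(s["joint_positions"],2),"F",np.round(s["contact_force"],1),"gap",round(s["finger_gap"],4),"grip",round(s["grip_force"],1))
def to(x,y,z,yaw=None):
    """turn needed, then shift in tool axes after that turn (mm); gives yaw of tool x in deg"""
    s,R,p=st(); y0=np.degrees(np.arctan2(R[1,0],R[0,0])); yaw=y0 if yaw is None else yaw
    dy=(yaw-y0+180)%360-180
    a=np.radians(yaw); T=np.array([[np.cos(a),np.sin(a),0],[np.sin(a),-np.cos(a),0],[0,0,-1]])
    print("turn",round(-np.radians(dy),3),"shift",(T.T@(np.array([x,y,z])-p)).round(1))
E
python3 -c "
from h import *
show(); to(419.5,255.5,130,185.8)"
```

```text
t 0.1 p [224.4 609.4 230.3] yawx 159.79 tilt [-0.001 -0.002 -1.   ] q [-0.95  0.5  -0.43  1.55  0.22  1.14 -0.21] F [0.1 0.3 0.4] gap 0.0854 grip 0.0
turn -0.454 shift [-158.3 -371.8  100.3]
```

Call:
move_arm(
  motion=[0, 0, 0, 0, -0.15, 0, 0, 0, 0, -0.15, 0, 0, 0, 0, -0.154, 0, -20, -47, 0, 0, 0, -20, -47, 0, 0, 0, -20, -47, 0, 0, 0, -20, -47, 0, 0, 0, -20, -47, 0, 0],
  force=60,
)

```text
clock: 1.1
position: [0.3484, 0.3844, 0.231]
tcp_rot: [-0.0, -0.051, 0.999, -0.0]
contact_force: [1.1, 0.5, -0.2]
finger_gap: 0.085
grip_force: 0.0
```

Call:
move_arm(
  motion=[0, -20, -46, 10, 0, 0, -20, -45, 20, 0, 0, -18, -46, 20, 0, 0, 0, 0, 20, 0, 0, 0, 0, 20, 0, 0, 0, 0, 10, 0, 0, 0, 0, 0, 0, 0, 0, 0, 0, 0],
)

```text
clock: 2.1
position: [0.4196, 0.2564, 0.1319]
tcp_rot: [0.0, -0.051, 0.999, 0.0]
contact_force: [0.3, -0.4, -0.0]
finger_gap: 0.0853
grip_force: 0.0
```

```bash
python3 - <<'E'
from h import *
show()
m=camera_model("wrist"); im,d=grab_frame("wrist"); cv2.imwrite("pics/w1.png",im)
P=cloud(d,m); Z=P[...,2]*1000; Z[d==0]=-99
H,S,V=cv2.split(cv2.cvtColor(im,cv2.COLOR_BGR2HSV))
near=np.hypot(P[...,0]-.4195,P[...,1]-.2555)<.03
comp(P,near&(Z>19)&(Z<30),"grip")
comp(P,(S>120)&(H<25)&(V>40)&(Z<20)&(Z>0)&(np.abs(P[...,1]-.263)<.04),"amber")
to(419.5,255.5,5,185.8)
E
```

```text
t 2.1 p [419.6 256.4 131.9] yawx 185.82 tilt [ 0.001  0.001 -1.   ] q [-0.27  0.35 -0.4   2.03  0.19  0.8   0.9 ] F [ 0.3 -0.4 -0. ] gap 0.0853 grip 0.0
grip 550 c [419.7 256.9] size [17.9 23.3] ang 5.67 line -86.2 z5/50/95 [22.  24.7 25.9] mean [418.9 256.7  24.4]
amber 792 c [485.  262.6] size [35.  26.2] ang 6.39 line 7.8 z5/50/95 [ 7.9  9.1 11. ] mean [485.5 263.1   9.2]
turn 0.0 shift [  0.3  -0.9 127. ]
```

View pics/w1.png

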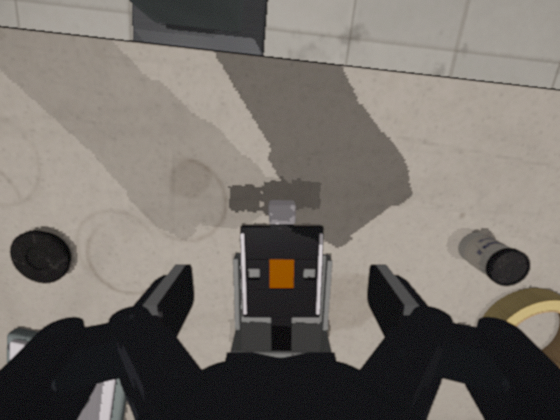

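The picture shows the grip block at (282,211), the amber window at (282,272) and the handle under the hood at (282,338). The gripper is lined up with it to within about 1 mm. Next: descend, grip, draw out.

Call:
move_arm(
  motion=[0, 0, -0.5, 30, 0, 0, 0, 0, 35, 0, 0, 0, 0, 35, 0, 0, 0, 0, 22, 0, 0, 0, 0, 4, 0, 0, 0, 0, 0, 0, 1, 0, 0, 0, 0, 1, 0, 0, 0, 0],
  force=60,
)

```text
clock: 3.15
position: [0.4201, 0.2557, 0.0063]
tcp_rot: [0.001, -0.051, 0.999, 0.0]
contact_force: [-0.0, -0.2, -0.0]
finger_gap: 0.0517
grip_force: 0.0
```

Call:
move_arm(
  motion=[1, 0, 0, 0, 0, 1, 0, 0, 0, 0, 1, 0, 0, 0, 0, 1, 0, 0, 0, 0, 1, 0, 0, -2, 0, 1, 10, 0, 0, 0, 1, 20, 0, 0, 0, 1, 20, 0, 0, 0],
)

```text
clock: 4.15
position: [0.3679, 0.2498, 0.0069]
tcp_rot: [-0.001, -0.051, 0.999, -0.0]
contact_force: [0.8, -0.4, 0.2]
finger_gap: 0.0225
grip_force: 63.1
```

Call:
move_arm(
  motion=[1, 18, 0, 0, 0, 1, 0, 0, 0, 0, 1, 0, 0, -10, 0, 1, 0, 0, -30, 0, 1, 0, 0, -30, 0, 1, 0, 0, -30, 0, 1, 0, 0, 0, 0, 1, 0, 0, 0, 0],
)

```text
clock: 5.15
position: [0.3521, 0.2482, 0.1073]
tcp_rot: [0.0, -0.05, 0.999, 0.0]
contact_force: [-0.2, 0.1, -1.1]
finger_gap: 0.0224
grip_force: 63.1
```

```bash
python3 - <<'E'
from h import *
show()
to(400,250,102,88)
im,d=grab_frame("wrist"); cv2.imwrite("pics/w2.png",cv2.resize(im,(280,210)))
E
```

```text
t 5.15 p [352.1 248.2 107.3] yawx 185.75 tilt [ 0.  0. -1.] q [-0.31  0.3  -0.41  2.18  0.19  0.69  0.82] F [-0.2  0.1 -1.1] gap 0.0224 grip 63.1
turn 1.706 shift [ 3.5 47.8  5.3]
```

View pics/w2.png

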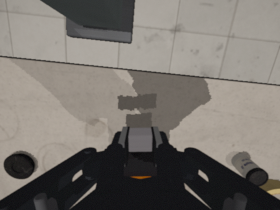

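It holds: 1.1 N of weight and a 22 mm gap. Now turn it and lay it down on the free table.

Call:
move_arm(
  motion=[1, 0, 0, 0, 0.17, 1, 0, 0, 0, 0.17, 1, 0, 0, 0, 0.17, 1, 0, 0, 0, 0.17, 1, 0, 0, 0, 0.17, 1, 0, 0, 0, 0.17, 1, 0, 0, 0, 0.17, 1, 0, 0, 0, 0.17],
)

```text
clock: 6.2
position: [0.351, 0.2479, 0.1061]
tcp_rot: [-0.0, 0.591, 0.807, -0.001]
contact_force: [-0.4, 0.1, -1.4]
finger_gap: 0.0229
grip_force: 63.2
```

Call:
move_arm(
  motion=[1, 0, 0, 0, 0.17, 1, 0, 0, 0, 0.176, 1, 1.5, 16, 0, 0, 1, 2, 32, 0, 0, 1, 0, 0, 30, 0, 1, 0, 0, 30, 0, 1, 0, 0, 20, 0, 1, 0, 0, 0, 0],
)

```text
clock: 7.2
position: [0.3994, 0.2493, 0.0254]
tcp_rot: [-0.0, 0.718, 0.696, -0.002]
contact_force: [0.1, 0.2, -1.5]
finger_gap: 0.0223
grip_force: 63.0
```

```bash
python3 - <<'E'
from h import *
show()
to(400,250,4,88)
E
```

```text
t 7.2 p [399.4 249.3  25.4] yawx 88.21 tilt [-0.003 -0.002 -1.   ] q [-0.57  0.49 -0.05  2.13  0.05  0.53 -0.69] F [ 0.1  0.2 -1.5] gap 0.0223 grip 63.0
turn 0.004 shift [ 0.7  0.6 21.4]
```

Call:
move_arm(
  motion=[1, 0, 0, 10, 0, 1, 0, 0, 7, 0, 1, 0, 0, 4.5, 0, 1, 0, 0, 0, 0, 1, 0, 0, 0, 0, 0, 0, 0, 0, 0, 0, 0, 0, 0, 0, 0, 0, 0, 0, 0],
)

```text
clock: 8.2
position: [0.3999, 0.2504, 0.0059]
tcp_rot: [0.0, 0.719, 0.695, 0.0]
contact_force: [-0.1, 0.5, 0.4]
finger_gap: 0.0755
grip_force: 0.0
```

Call:
move_arm(
  motion=[0, 0, 0, 0, 0, 0, 0, 0, -30, 0, 0, 0, 0, -40, 0, 0, 0, 0, -55, 0, 0, -44, 0, 0, 0, 0, -44, 0, 0, 0, 0, -44, 0, 0, 0, 0, -44, 0, 0, 0],
)

```text
clock: 9.2
position: [0.3937, 0.0731, 0.131]
tcp_rot: [0.0, 0.719, 0.695, 0.0]
contact_force: [0.5, -1.3, 0.0]
finger_gap: 0.0856
grip_force: 0.0
```

```bash
python3 - <<'E'
from h import *
show()
for n in ["wrist","top"]:
    m=camera_model(n); im,d=grab_frame(n); cv2.imwrite(f"pics/{n}3.png",im); np.savez(n+"3.npz",im=im,d=d)
    P=cloud(d,m); Z=P[...,2]*1000; Z[d==0]=-99
    H,S,V=cv2.split(cv2.cvtColor(im,cv2.COLOR_BGR2HSV))
    zone=(P[...,0]>.34)&(P[...,0]<.455)&(P[...,1]>.04)&(P[...,1]<.29)
    comp(P,zone&((H<8)|(H>172))&(S>110)&(Z>22)&(Z<40),n+" red")
    comp(P,zone&(S>120)&(H>8)&(H<25)&(V>40)&(Z<20),n+" amber")
    comp(P,zone&(Z>15)&(Z<27)&(P[...,1]>.22),n+" alu")
E
```

```text
t 9.2 p [393.7  73.1 131. ] yawx 88.07 tilt [ 0.001  0.    -1.   ] q [-0.28  0.18  0.03  2.25 -0.01  0.72 -0.28] F [ 0.5 -1.3  0. ] gap 0.0856 grip 0.0
wrist red 436 c [396.4  72.4] size [13.7 22.6] ang 89.29 line -3.7 z5/50/95 [25.6 30.6 31.9] mean [396.8  73.4  30.1]
wrist amber 1318 c [398.  170.8] size [55.5 25.5] ang 88.8 line 87.7 z5/50/95 [3.7 4.9 6.9] mean [398.3 182.    6. ]
wrist alu none
top red none
top amber none
top alu 41 c [398.6 246.6] size [16.9 19.3] ang 88.3 line -2.0 z5/50/95 [16.9 20.1 23.4] mean [398.7 246.9  20.2]
```

View pics/wrist3.png

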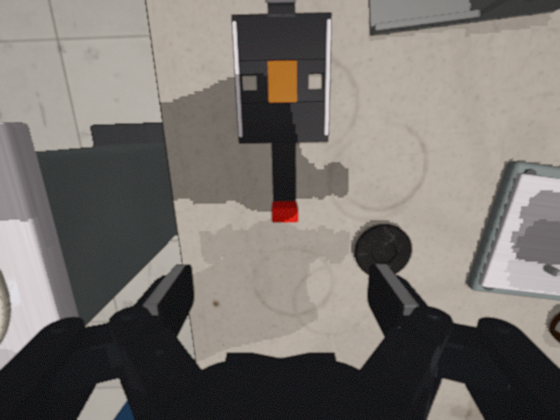

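The picture shows the red handle at (285,211), the window at (282,82) and the carrier lying flat. The cap at (383,250) is clear of the fingers' path.

```bash
python3 - <<'E'
from h import *
to(396.5,73,6,89.2)
z=np.load("wrist3.npz"); im,d=z["im"],z["d"]; P=cloud(d,camera_model("wrist")); Z=P[...,2]*1000; Z[d==0]=-99
H,S,V=cv2.split(cv2.cvtColor(im,cv2.COLOR_BGR2HSV))
comp(P,(P[...,0]>.34)&(P[...,0]<.455)&(P[...,1]>.125)&(P[...,1]<.23)&(Z>3)&(Z<14)&(V<60),"plate")
E
```

```text
turn -0.027 shift [  3.1   3.5 124.7]
plate 7133 c [398.1 177.5] size [105.5  76.9] ang 88.38 line 73.9 z5/50/95 [5.  6.3 7.5] mean [392.7 186.7   6.3]
```

Call:
move_arm(
  motion=[0, 3, 3.5, 20, -0.015, 0, 0, 0, 35, 0, 0, 0, 0, 35, 0, 0, 0, 0, 25, 0, 0, 0, 0, 9.5, 0, 0, 0, 0, 0, 0, 1, 0, 0, 0, 0, 1, 0, 0, 0, 0],
)

```text
clock: 10.3
position: [0.3983, 0.0776, 0.0072]
tcp_rot: [0.0, 0.714, 0.7, 0.001]
contact_force: [-0.2, 0.4, 0.4]
finger_gap: 0.0515
grip_force: 0.0
```

Call:
move_arm(
  motion=[1, 0, 0, 0, 0, 1, 0, 0, 0, 0, 1, 0, 0, 0, 0, 1, 0, 0, 0, 0, 1, 0, 0, -20, 0, 1, 0, 0, -30, 0, 1, 0, 0, -30, 0, 1, 0, 0, -20, 0],
)

```text
clock: 11.3
position: [0.3977, 0.0773, 0.1076]
tcp_rot: [0.0, 0.714, 0.7, 0.001]
contact_force: [0.6, -0.2, -0.4]
finger_gap: 0.0226
grip_force: 59.1
```

```bash
python3 - <<'E'
from h import *
show()
to(400,75,110,351)
E
```

```text
t 11.3 p [397.7  77.3 107.6] yawx 88.91 tilt [ 0.001  0.    -1.   ] q [-0.28  0.23  0.03  2.25 -0.01  0.66 -0.27] F [ 0.6 -0.2 -0.4] gap 0.0226 grip 59.1
turn 1.709 shift [ 2.6  1.9 -2.4]
```

Call:
move_arm(
  motion=[1, 0, 0, 0, 0.171, 1, 0, 0, 0, 0.171, 1, 0, 0, 0, 0.171, 1, 0, 0, 0, 0.171, 1, 0, 0, 0, 0.171, 1, 0, 0, 0, 0.171, 1, 0, 0, 0, 0.171, 1, 0, 0, 0, 0.171],
)

```text
clock: 12.3
position: [0.3971, 0.0773, 0.1063]
tcp_rot: [-0.0, 0.996, 0.089, -0.0]
contact_force: [-0.1, 0.4, -1.0]
finger_gap: 0.0226
grip_force: 59.1
```

Call:
move_arm(
  motion=[1, 0, 0, 0, 0.171, 1, 0, 0, 0, 0.171, 1, 0, 0, 0, 0, 1, 0, 0, 0, 0, 1, 0, 0, 0, 0, 1, 0, 0, 0, 0, 1, 0, 0, 0, 0, 1, 0, 0, 0, 0],
)

```text
clock: 13.3
position: [0.3975, 0.0773, 0.1063]
tcp_rot: [-0.0, 0.997, -0.079, -0.0]
contact_force: [0.2, -0.0, -0.5]
finger_gap: 0.0228
grip_force: 59.0
```

```bash
python3 - <<'E'
from h import *
show()
for n in ["wrist","top"]:
    m=camera_model(n); im,d=grab_frame(n); cv2.imwrite(f"pics/{n}4.png",im); np.savez(n+"4.npz",im=im,d=d,R=rt(m)[0],t=rt(m)[1],K=rt(m)[2])
    P=cloud(d,m); Z=P[...,2]*1000; Z[d==0]=-99
    H,S,V=cv2.split(cv2.cvtColor(im,cv2.COLOR_BGR2HSV))
    comp(P,(S>120)&(H>8)&(H<25)&(V>40)&(Z<130)&(Z>80)&(np.hypot(P[...,0]-.5,P[...,1]-.06)<.1),n+" amber")
    zone=(np.hypot(P[...,0]-.68,P[...,1]-.03)<.13)
    comp(P,zone&(Z>14)&(Z<26),n+" bed"); comp(P,zone&(Z>105),n+" head"); 
show(); to(538,53,47,350.9)
a=np.load("wrist4.npz")["im"];b=np.load("top4.npz")["im"][110:290,180:330]
b=cv2.resize(b,(350,420)); cv2.imwrite("pics/both4.png",cv2.resize(np.hstack([a,b]),(800,int(420*800/910))))
E
```

```text
t 13.3 p [397.5  77.3 106.3] yawx 350.95 tilt [-0.  0. -1.] q [-0.56  0.24  0.33  2.26 -0.13  0.66 -1.86] F [ 0.2 -0.  -0.5] gap 0.0228 grip 59.0
wrist amber 4594 c [501.2  60. ] size [24.4 33.3] ang 81.22 line -8.6 z5/50/95 [102.5 103.7 105. ] mean [501.8  59.9 103.7]
wrist bed none
wrist head none
top amber 81 c [501.   59.6] size [23.1 30.6] ang 79.02 line -12.9 z5/50/95 [ 99.4 102.9 106. ] mean [500.8  59.4 102.7]
top bed 934 c [680.6  30.2] size [128.3 184. ] ang 80.47 line -22.3 z5/50/95 [14.5 19.3 23.9] mean [657.3  26.5  19.2]
top head 1125 c [689.6  29.3] size [ 64.2 161.6] ang 80.7 line -9.4 z5/50/95 [127.  134.4 138.3] mean [688.8  28.6 133.7]
t 13.4 p [397.5  77.3 106.3] yawx 350.94 tilt [-0.  0. -1.] q [-0.56  0.24  0.33  2.26 -0.13  0.66 -1.86] F [-0.1  1.1 -1.9] gap 0.0227 grip 59.0
turn 0.001 shift [142.6   1.8  59.3]
```

View pics/both4.png

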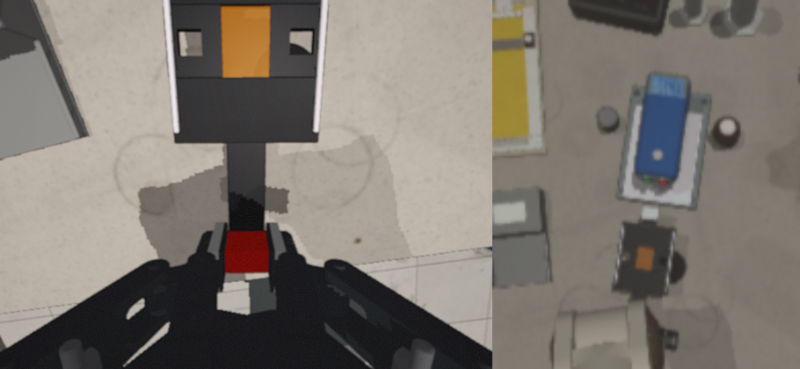

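The wrist half of the picture shows the carrier held level by its red handle, window at (245,40). The top half shows it lined up with the press, grip block just in front of the bed. Both cameras put its origin at (501,60). Now lower to passing height, go part way in and measure the bed edges.

Call:
move_arm(
  motion=[1, 0, 0, 25, 0, 1, 0, 0, 25, 0, 1, 0, 0, 9, 0, 1, 30, 0, 0, 0, 1, 30, 0.5, 0, 0, 1, 30, 0.5, 0, 0, 1, 20, 0, 0, 0, 1, 0, 0, 0, 0],
)

```text
clock: 14.4
position: [0.5078, 0.0586, 0.0478]
tcp_rot: [-0.0, 0.997, -0.079, 0.001]
contact_force: [-0.3, 0.6, -1.2]
finger_gap: 0.023
grip_force: 59.0
```

```bash
python3 - <<'E'
from h import *
show()
n="wrist"; m=camera_model(n); im,d=grab_frame(n); np.savez(n+"5.npz",im=im,d=d)
P=cloud(d,m); Z=P[...,2]*1000; Z[d==0]=-99
H,S,V=cv2.split(cv2.cvtColor(im,cv2.COLOR_BGR2HSV))
comp(P,(S>120)&(H>8)&(H<25)&(V>40)&(Z<70)&(Z>30)&(P[...,0]>.5),"amber")
a=np.radians(-9.2); c=np.array([.6465,.0355])
X=(P[...,0]-c[0])*np.cos(a)+(P[...,1]-c[1])*np.sin(a); Y=-(P[...,0]-c[0])*np.sin(a)+(P[...,1]-c[1])*np.cos(a); X*=1000;Y*=1000
bed=(Z>14)&(Z<26)&(abs(X)<90)&(abs(Y)<80)
print("bed z",np.median(Z[bed]))
for x0 in range(-50,60,10):
    k=bed&(abs(X-x0)<2)
    if k.any(): print(x0,"y range",Y[k].min().round(1),Y[k].max().round(1))
for y0 in range(-55,60,10):
    k=bed&(abs(Y-y0)<2)
    if k.any(): print("y",y0,"xmin",X[k].min().round(1))
cv2.imwrite("pics/w5.png",im)
E
```

```text
t 14.4 p [507.8  58.6  47.8] yawx 350.89 tilt [ 0.002 -0.    -1.   ] q [-0.4   0.51  0.28  2.04 -0.23  0.62 -1.69] F [-0.3  0.6 -1.2] gap 0.023 grip 59.0
amber 4640 c [611.5  41.4] size [24.9 33.1] ang 80.51 line -8.2 z5/50/95 [44.2 45.4 46.8] mean [612.2  41.1  45.4]
bed z 20.25172774844185
-50 y range -61.9 64.6
-40 y range -62.1 64.6
-30 y range -61.6 64.9
-20 y range -62.1 64.5
-10 y range -62.2 64.8
y -55 xmin -55.5
y -45 xmin -48.5
y -35 xmin -36.0
y -25 xmin -36.0
y 25 xmin -35.9
y 35 xmin -36.7
y 45 xmin -51.7
y 55 xmin -55.1
```

View pics/w5.png

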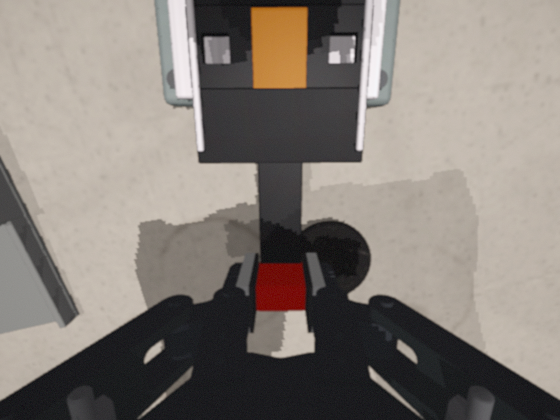

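The picture shows the plate entering over the bed, with bed corners at (165,100) and (393,100), the window at (279,48) and holes at (217,50) and (341,50). It needs 36 mm forward and about 1 mm to the left, then lowering.

Call:
move_arm(
  motion=[1, 12, -0.5, 0, 0, 1, 12, -0.5, 0, 0, 1, 8, 0, 0, 0, 1, 4, 0, 0, 0, 1, 0, 0, 0, 0, 1, 0, 0, 4, 0, 1, 0, 0, 0, 0, 1, 0, 0, 0, 0],
)

```text
clock: 15.45
position: [0.5414, 0.0544, 0.0432]
tcp_rot: [0.0, 0.997, -0.079, -0.0]
contact_force: [-0.5, -0.2, -0.6]
finger_gap: 0.0223
grip_force: 59.1
```

```bash
python3 - <<'E'
from h import *
show()
n="wrist"; m=camera_model(n); im,d=grab_frame(n); np.savez(n+"6.npz",im=im,d=d)
P=cloud(d,m); Z=P[...,2]*1000; Z[d==0]=-99
H,S,V=cv2.split(cv2.cvtColor(im,cv2.COLOR_BGR2HSV))
comp(P,(S>120)&(H>8)&(H<25)&(V>40)&(Z<70)&(Z>25)&(P[...,0]>.5),"amber")
a=np.radians(-9.2); c=np.array([.6465,.0355])
X=(P[...,0]-c[0])*np.cos(a)+(P[...,1]-c[1])*np.sin(a); Y=-(P[...,0]-c[0])*np.sin(a)+(P[...,1]-c[1])*np.cos(a); X*=1000;Y*=1000
bed=(Z>14)&(Z<26)&(abs(X)<90)&(abs(Y)<80)
pl=(V<60)&(Z>30)&(Z<50)&(abs(Y)<50)&(X>-60)&(X<-38)
for x0 in range(-50,60,15):
    k=bed&(abs(X-x0)<2)
    if k.any(): print(x0,"y range",Y[k].min().round(1),Y[k].max().round(1))
k=bed&(abs(Y)>48); print("front xmin",X[k].min().round(1), "front inner", [X[bed&(abs(Y-y)<2)].min().round(1) for y in (-50,-25,25,50)])
print("plate Y",np.percentile(Y[pl],[1,99]).round(1),"xmin",X[pl&(abs(Y)>15)].min().round(1))
cv2.imwrite("pics/w6.png",im)
E
```

```text
t 15.45 p [541.4  54.4  43.2] yawx 350.94 tilt [-0.  0. -1.] q [-0.37  0.56  0.28  1.96 -0.24  0.65 -1.67] F [-0.5 -0.2 -0.6] gap 0.0223 grip 59.1
amber none
-50 y range -61.7 64.6
-35 y range -62.0 64.8Traceback (most recent call last):
  File "<stdin>", line 14, in <module>
    return umr_minimum(a, axis, None, out, keepdims, initial, where)
ValueError: zero-size array to reduction operation minimum which has no identity
```

```bash
python3 - <<'E'
from h import *
show()
z=np.load("wrist6.npz"); im,d=z["im"],z["d"]; m=camera_model("wrist")
P=cloud(d,m); Z=P[...,2]*1000; Z[d==0]=-99
V=im.max(2)
a=np.radians(-9.2); c=np.array([.6465,.0355])
X=((P[...,0]-c[0])*np.cos(a)+(P[...,1]-c[1])*np.sin(a))*1000; Y=(-(P[...,0]-c[0])*np.sin(a)+(P[...,1]-c[1])*np.cos(a))*1000
bed=(Z>14)&(Z<26)&(abs(X)<90)&(abs(Y)<80)
k=bed&(abs(Y)>46); print("front",X[k&(Y<0)].min().round(1),X[k&(Y>0)].min().round(1))
pl=(Z>36)&(Z<50)&(abs(Y)<50)&(X>-70)&(X<-20)
for x0 in (-45,-38,-30):
    k=pl&(abs(X-x0)<1.5); print(x0,"plate Y",Y[k].min().round(1),Y[k].max().round(1)) if k.any() else 0
for y0 in (-35,-25,25,35):
    k=pl&(abs(Y-y0)<1.5); print("plate xmin at y",y0,X[k].min().round(1)) if k.any() else 0
print("plate z",np.median(Z[pl]))
cv2.imwrite("pics/w6.png",im)
E
```

```text
t 15.5 p [541.5  54.4  43.3] yawx 350.95 tilt [-0.  0. -1.] q [-0.37  0.56  0.28  1.96 -0.24  0.65 -1.67] F [ 0.2 -0.1 -1.1] gap 0.0225 grip 59.1
front -55.1 -55.3
-45 plate Y -38.6 40.8
-38 plate Y -39.1 41.0
-30 plate Y -39.0 41.1
plate xmin at y -35 -51.2
plate xmin at y -25 -51.2
plate xmin at y 25 -51.8
plate xmin at y 35 -51.8
plate z 42.775350478124615
```

View pics/w6.png

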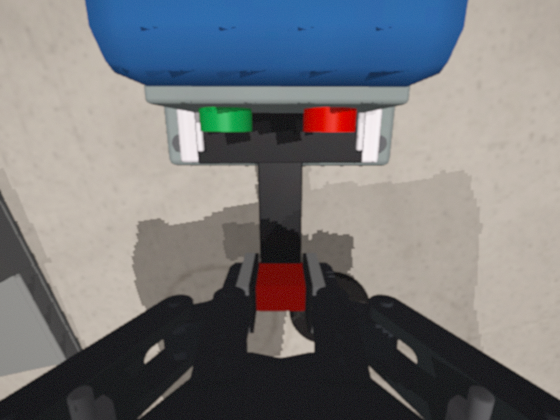

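Call:
move_arm(
  motion=[1, 1, 0, 0, 0, 1, 1, -0.3, 0, 0, 1, 0, 0, 3, 0, 1, 0, 0, 3, 0, 1, 0, 0, 2, 0, 1, 0, 0, 2, 0, 1, 0, 0, 0, 0, 1, 0, 0, 0, 0],
)

```text
clock: 16.5
position: [0.5437, 0.0543, 0.0333]
tcp_rot: [-0.0, 0.997, -0.079, 0.0]
contact_force: [0.0, 0.2, -0.8]
finger_gap: 0.0228
grip_force: 59.1
```

```bash
python3 -c "
from h import *
show()"
```

```text
t 16.5 p [543.7  54.3  33.3] yawx 350.93 tilt [ 0.  0. -1.] q [-0.36  0.58  0.27  1.96 -0.25  0.63 -1.66] F [ 0.   0.2 -0.8] gap 0.0228 grip 59.1
```

Call:
move_arm(
  motion=[1, 0, 0, 1.5, 0, 1, 0, 0, 1.5, 0, 1, 0, 0, 1.5, 0, 1, 0, 0, 1, 0, 1, 0, 0, 0, 0, 1, 0, 0, 0, 0, 1, 0, 0, 0, 0, 1, 0, 0, 0, 0],
)

```text
clock: 17.5
position: [0.5437, 0.0543, 0.0278]
tcp_rot: [-0.0, 0.997, -0.079, -0.0]
contact_force: [-0.4, -0.6, -1.4]
finger_gap: 0.0228
grip_force: 59.1
```

```bash
python3 - <<'E'
from h import *
show()
m=camera_model("wrist"); im,d=grab_frame("wrist"); P=cloud(d,m); Z=P[...,2]*1000; Z[d==0]=-99
a=np.radians(-9.2); c=np.array([.6465,.0355])
X=((P[...,0]-c[0])*np.cos(a)+(P[...,1]-c[1])*np.sin(a))*1000; Y=(-(P[...,0]-c[0])*np.sin(a)+(P[...,1]-c[1])*np.cos(a))*1000
k=(abs(Y)<35)&(abs(Y)>15)&(X>-47)&(X<-33)&(Z>5)&(Z<50); print("plate z",np.percentile(Z[k],[5,50,95]))
k=(abs(Y)<60)&(abs(Y)>47)&(X>-50)&(X<-33)&(Z>5)&(Z<50); print("bed z",np.median(Z[k]))
E
```

```text
t 17.5 p [543.7  54.3  27.8] yawx 350.94 tilt [ 0.  0. -1.] q [-0.36  0.59  0.27  1.96 -0.25  0.62 -1.66] F [-0.4 -0.6 -1.4] gap 0.0228 grip 59.1
plate z [26.30133832 27.2976151  28.28840681]
bed z 20.310466368426987
```

Call:
move_arm(
  motion=[1, 0, 0, 1, 0, 1, 0, 0, 0, 0, 0, 0, 0, 0, 0, 0, 0, 0, 0, 0, 0, 0, 0, 0, 0, 0, 0, 0, 0, 0, 0, 0, 0, 0, 0, 0, 0, 0, 0, 0],
)

```text
clock: 18.55
position: [0.5436, 0.0543, 0.0268]
tcp_rot: [-0.0, 0.997, -0.079, -0.0]
contact_force: [0.1, -0.8, -0.0]
finger_gap: 0.0851
grip_force: 0.0
```

Call:
move_arm(
  motion=[0, 0, 0, -10, 0, 0, 0, 0, -20, 0, 0, 0, 0, -30, 0, 0, 0, 0, -30, 0, 0, 0, 0, -30, 0, 0, 0, 0, -30, 0, 0, 0, 0, 0, 0, 0, 0, 0, 0, 0],
)

```text
clock: 19.55
position: [0.5433, 0.0544, 0.1768]
tcp_rot: [-0.0, 0.997, -0.079, -0.0]
contact_force: [-0.8, -0.1, -0.4]
finger_gap: 0.0852
grip_force: 0.0
```

```bash
python3 - <<'E'
from h import *
show()
m=camera_model("wrist"); im,d=grab_frame("wrist"); P=cloud(d,m); Z=P[...,2]*1000; Z[d==0]=-99
a=np.radians(-9.2); c=np.array([.6465,.0355])
X=((P[...,0]-c[0])*np.cos(a)+(P[...,1]-c[1])*np.sin(a))*1000; Y=(-(P[...,0]-c[0])*np.sin(a)+(P[...,1]-c[1])*np.cos(a))*1000
V=im.max(2)
k=(abs(Y)<37)&(abs(Y)>15)&(X>-47)&(X<-33)&(Z>5)&(Z<50); q=np.c_[X[k],Y[k],np.ones(k.sum())]
print("plate z",np.median(Z[k]),"slopes",np.linalg.lstsq(q,Z[k],rcond=None)[0].round(3))
k=(abs(Y)<60)&(abs(Y)>47)&(X>-50)&(X<-33)&(Z>5)&(Z<50); print("bed z",np.median(Z[k]))
H,S,V=cv2.split(cv2.cvtColor(im,cv2.COLOR_BGR2HSV))
comp(np.dstack([X,Y,Z])/1000,((H<8)|(H>172))&(S>110)&(Z>40)&(Z<58)&(X<-80),"red (press axes)")
cv2.imwrite("pics/w7.png",im)
# pedal approach
show(); to(538,-269.5,160)
E
```

```text
t 19.55 p [543.3  54.4 176.8] yawx 350.94 tilt [-0.  0. -1.] q [-0.43  0.36  0.35  1.89 -0.15  0.92 -1.74] F [-0.8 -0.1 -0.4] gap 0.0852 grip 0.0
plate z 26.905627482797073 slopes [ 3.9000e-02 -5.0000e-03  2.8546e+01]
bed z 20.2622426742709
red (press axes) 374 c [-108.8    1. ] size [13.8 23.2] ang 0.49 line -89.2 z5/50/95 [43.8 50.4 51.7] mean [-107.6    0.9   49.8]
t 19.6 p [542.9  54.3 176.2] yawx 350.94 tilt [-0.001 -0.    -1.   ] q [-0.43  0.36  0.35  1.89 -0.15  0.92 -1.74] F [-0.3 -0.1 -0.1] gap 0.0853 grip 0.0
turn -0.0 shift [ 46.1 320.6  16.2]
```

View pics/w7.png

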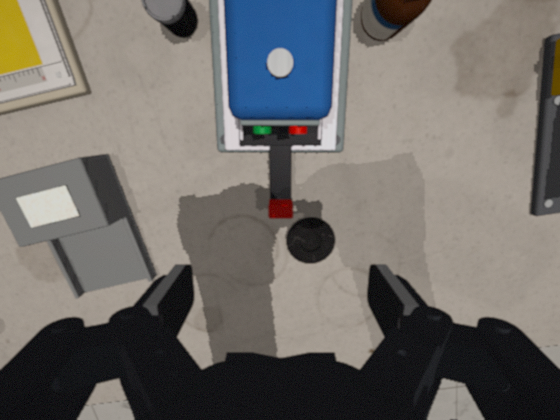

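The picture shows the carrier seated: red handle at (281,209), plate edge square to the bed, head in front of the pins. The plate top is 6.5 mm over the bed and the handle top is at z 50, so it lies flat. Now the pedal.

Call:
move_arm(
  motion=[1, 5, 40, 0, 0, 1, 6, 40, 0, 0, 1, 6, 40, 0, 0, 1, 6, 40, 0, 0, 1, 6, 40, 0, 0, 1, 6, 40, 0, 0, 1, 6, 40, 0, 0, 1, 5, 40, 0, 0],
)

```text
clock: 20.6
position: [0.5378, -0.2698, 0.1753]
tcp_rot: [-0.0, 0.997, -0.079, -0.001]
contact_force: [-0.4, 0.0, 0.0]
finger_gap: -0.0004
grip_force: 0.0
```

Call:
move_arm(
  motion=[1, 0, 0, 20, 0, 1, 0, 0, 30, 0, 1, 0, 0, 30, 0, 1, 0, 0, 10, 0, 1, 0, 0, 0, 0, 1, 0, 0, 0, 0, 1, 0, 0, 0, 0, 1, 0, 0, 0, 0],
)

```text
clock: 21.6
position: [0.5392, -0.2691, 0.0876]
tcp_rot: [0.0, 0.997, -0.079, 0.001]
contact_force: [0.2, -0.3, -0.7]
finger_gap: -0.0003
grip_force: 0.0
```

```bash
python3 -c "
from h import *
show(); to(538,-269.5,45)"
```

```text
t 21.6 p [ 539.2 -269.1   87.6] yawx 350.94 tilt [ 0.001 -0.    -1.   ] q [ 0.12  0.58  0.39  1.8  -0.29  0.81 -1.07] F [ 0.2 -0.3 -0.7] gap -0.0003 grip 0.0
turn -0.0 shift [-1.1  0.6 42.6]
```

Call:
move_arm(
  motion=[1, 0, 0, 8, 0, 1, 0, 0, 8, 0, 1, 0, 0, 8, 0, 1, 0, 0, 8, 0, 1, 0, 0, 5, 0, 1, 0, 0, 4, 0, 1, 0, 0, 1, 0, 1, 0, 0, 0, 0],
)

```text
clock: 22.6
position: [0.536, -0.2693, 0.0455]
tcp_rot: [-0.001, 0.997, -0.08, -0.002]
contact_force: [-9.1, 2.2, 18.7]
finger_gap: 0.0003
grip_force: 9.2
```

```bash
python3 -c "
from h import *
show()"
```

```text
t 22.6 p [ 536.  -269.3   45.5] yawx 350.86 tilt [-0.004  0.002 -1.   ] q [ 0.15  0.64  0.36  1.82 -0.32  0.74 -1.04] F [-9.1  2.2 18.7] gap 0.0003 grip 9.2
```

Call:
move_arm(
  motion=[1, 0, 0, 1, 0, 1, 0, 0, 1, 0, 1, 0, 0, 0, 0, 1, 0, 0, 0, 0, 1, 0, 0, 0, 0, 1, 0, 0, 0, 0, 1, 0, 0, 0, 0, 1, 0, 0, 0, 0],
)

```text
clock: 23.6
position: [0.536, -0.2694, 0.0452]
tcp_rot: [-0.001, 0.997, -0.08, -0.002]
contact_force: [-14.0, 4.1, 33.8]
finger_gap: -0.0002
grip_force: 16.1
```

```bash
python3 - <<'E'
from h import *
show()
n="top"; m=camera_model(n); im,d=grab_frame(n); P=cloud(d,m); Z=P[...,2]*1000; Z[d==0]=-99
H,S,V=cv2.split(cv2.cvtColor(im,cv2.COLOR_BGR2HSV))
z0=np.load("top0.npz"); P0=cloud(z0["d"],m)
k=(np.abs(P[...,1]+.269)<.03)&(S>120)&(H>15)&(H<35)&(Z>10)
for x in (.55,.575,.6,.615):
    kk=k&(abs(P[...,0]-x)<.005); k0=(np.abs(P0[...,1]+.269)<.03)&(abs(P0[...,0]-x)<.005)
    print(x, np.median(Z[kk]) if kk.any() else None, np.median(P0[k0][:,2])*1000)
show()
E
```

```text
t 23.6 p [ 536.  -269.4   45.2] yawx 350.85 tilt [-0.004  0.002 -1.   ] q [ 0.15  0.64  0.36  1.82 -0.32  0.74 -1.04] F [-14.    4.1  33.8] gap -0.0002 grip 16.1
0.55 181.4574647329441 68.74336197304062
0.575 39.37515570192245 56.34054418568565
0.6 39.13944172997057 47.801065854340145
0.615 38.595895552164166 43.015731471186804
t 23.65 p [ 536.  -269.3   45.2] yawx 350.85 tilt [-0.004  0.002 -1.   ] q [ 0.15  0.64  0.36  1.82 -0.32  0.74 -1.04] F [-14.5   4.4  32.5] gap -0.0001 grip 16.1
```

The pedal is at its stop: force rises with no further motion, and the pedal lies level. Hold one second more, then let it up.

Call:
move_arm(
  motion=[1, 0, 0, 0, 0, 1, 0, 0, 0, 0, 1, 0, 0, 0, 0, 1, 0, 0, 0, 0, 1, 0, 0, 0, 0, 1, 0, 0, 0, 0, 1, 0, 0, 0, 0, 1, 0, 0, 0, 0],
)

```text
clock: 24.65
position: [0.5361, -0.2694, 0.0452]
tcp_rot: [-0.001, 0.997, -0.08, -0.002]
contact_force: [-14.9, 4.4, 32.9]
finger_gap: -0.0002
grip_force: 16.1
```

Call:
move_arm(
  motion=[1, 0, 0, -4, 0, 1, 0, 0, -6, 0, 1, 0, 0, -8, 0, 1, 0, 0, -8, 0, 1, 0, 0, -10, 0, 1, 0, 0, -30, 0, 1, 0, 0, -40, 0, 1, 0, 0, -40, 0],
)

```text
clock: 25.65
position: [0.5372, -0.2686, 0.189]
tcp_rot: [-0.0, 0.997, -0.079, -0.002]
contact_force: [-0.1, -0.1, -0.1]
finger_gap: -0.0001
grip_force: 0.0
```

Call:
move_arm(
  motion=[1, 0, 20, 0, 0, 1, 0, 30, 0, 0, 1, -30, 30, 0, 0, 1, -30, 30, 0, 0, 1, -30, 0, 0, 0, 1, 0, 0, 0, 0, 1, 0, 0, 0, 0, 1, 0, 0, 0, 0],
)

```text
clock: 26.65
position: [0.4333, -0.363, 0.1883]
tcp_rot: [-0.0, 0.997, -0.078, -0.0]
contact_force: [0.2, 0.3, 0.2]
finger_gap: 0.0001
grip_force: 0.0
```

```bash
python3 - <<'E'
from h import *
show()
n="top"; m=camera_model(n); im,d=grab_frame(n); P=cloud(d,m); Z=P[...,2]*1000; Z[d==0]=-99
z0=np.load("top0.npz"); P0=cloud(z0["d"],m); Z0=P0[...,2]*1000
for x in (.52,.55,.575,.6):
    k=(np.abs(P[...,1]+.269)<.03)&(abs(P[...,0]-x)<.005); k0=(np.abs(P0[...,1]+.269)<.03)&(abs(P0[...,0]-x)<.005)
    print(x, np.median(Z[k]), np.median(Z0[k0]))
H,S,V=cv2.split(cv2.cvtColor(im,cv2.COLOR_BGR2HSV))
a=np.radians(-9.2); c=np.array([.6465,.0355])
X=(P[...,0]-c[0])*np.cos(a)+(P[...,1]-c[1])*np.sin(a); Y=-(P[...,0]-c[0])*np.sin(a)+(P[...,1]-c[1])*np.cos(a)
comp(np.dstack([X,Y,Z/1000]),((H<8)|(H>172))&(S>110)&(Z>30)&(Z<58)&(X<-.08)&(X>-.14)&(abs(Y)<.04),"red (press axes)")
cv2.imwrite("pics/top8.png",cv2.resize(im[130:300,100:450],(700,340)))
E
```

```text
t 26.65 p [ 433.3 -363.   188.3] yawx 351.03 tilt [-0.  0. -1.] q [ 0.27  0.39  0.48  1.83 -0.22  0.97 -0.89] F [0.2 0.3 0.2] gap 0.0001 grip 0.0
0.52 77.12738343729377 76.93951834378203
0.55 68.57001514848326 68.74336197304062
0.575 55.91696286486785 56.34054418568565
0.6 48.408430422527154 47.80106585434015
red (press axes) 31 c [-108.2    0.9] size [14.  22.5] ang 6.47 line -87.0 z5/50/95 [44.8 49.1 54.4] mean [-1.098e+02  1.000e-01  4.910e+01]
```

View pics/top8.png

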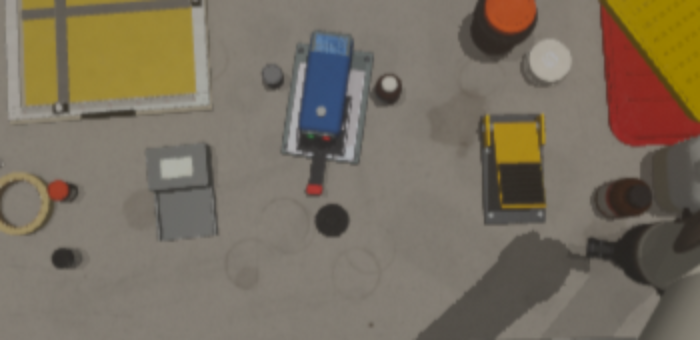

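The picture shows the carrier in the press with its red handle at (315,188), the pedal back at its starting height at (520,170), and the bystanders in place. The arm is clear of everything.

```bash
python3 -c "
from h import *
print(robot.finish_job())"
```

```text
the job is handed in; nothing more can be done
None
```

The carrier is on the pins, flat with its red handle to the front. The pedal was held at its stop for about two seconds and came fully back up, no bystanders looked moved in the last picture, and the job was handed in at about 27 s; no verdict came back.

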